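# Hold a half loaf in the slicing guide

## Task

Take the half loaf off the cooling rack, set it on the board of the slicing guide and bring it home into the corner, its flat cut end touching the stop block and its long side flat along the fence. Then hold it there ready for slicing with one firm diagonal push, pressing it against the fence and down onto the board at once, and finish while still pushing; do not let go. Leave the whole loaf, the jar and the scraper where they lie.

Things in the scene. Friction and masses are not known exactly. Their poses are not given: they have to be found in the camera images.
- half_loaf_center (a point): the half loaf, the shorter of the two brown loaves, rigid, 0.35 to 0.5 kg: point on its long axis, 29 mm above its underside (half its height), 52.5 mm from the cut end. Upright on the rack at the start, its y within 40 degrees of world +y, cut end to the robot's left
- half_loaf: the same half loaf; origin on its underside, 29 mm below the centre point. 127 mm long along y: flat pale cut end at +y (52.5 mm off), domed heel at -y (74.5 mm off). Arch section 58 mm wide (x), 58 mm high (z): upright sides up to 29 mm, then a half-round top of radius 29 mm
- half_loaf_cut (a point): centre of the half loaf's flat cut end, 29 mm above its underside; +y points out of the cut face
- rack: fixed cooling rack, wooden frame 300 x 280 mm (x, y) with a wire mesh top 35 mm above the table; origin on the table under its centre. The half loaf and the whole loaf lie on it side by side, either one nearer to the robot
- board: fixed board of the slicing guide, 200 x 300 x 18 mm (x, y, z), smooth and waxed (the loaf slides on it with friction about 0.3); origin on the table under its centre; its top is 18 mm above that. The fence stands along its +x edge (away from the robot); +y is to the robot's left
- fence: fixed wooden fence on the board, 20 x 300 x 50 mm (x, y, z), origin at the centre of its underside on the board's top, y runs along it
- fence_face (a point): middle of the fence face that looks at the robot, 25 mm above the board's top; the face looks along -x of this frame, so the loaf's axis lies at x = -29 mm when its side touches
- stop: fixed dark wooden stop block on the board, 100 x 30 x 45 mm (x, y, z) with a small wing screw on top (to 58 mm above the board), set square to the fence and butting on it near the board's left (+y) end; where along the fence varies. Origin at the centre of its underside on the board's top
- stop_face (a point): middle of the stop block's face that looks along -y (to the robot's right), 29 mm above the board's top; the loaf's cut end goes against this face
- whole_loaf_center (a point): the whole loaf, bystander: about 168 mm long, 70 mm wide and high, domed at both ends; its middle, 35 mm above the rack's mesh; lies roughly along world y on the rack
- jar_center (a point): bystander: closed jar 64 mm across, 100 mm tall, standing beyond the guide and the rack; its middle, 50 mm above the table
- scraper: bystander: flat spatula-like scraper lying on the table at the near left of the guide, roughly along world y; origin on the table at its middle
Things that resemble listed ones, but are neither listed nor needed, are in the scene too. What is shaped like the half_loaf but yellow is not meant.

How it is judged:
By the outcome, as a careful person would: the job done as asked, in the order asked, and still so for the second after the job is handed in, while the arm keeps its last pose, push and grip.
It also fails if it takes over 54 s, if anything falls off the work surface, if the arm or the gripper's body presses on something with over 40 N, if the wrist force passes 120 N, or if a joint passes its speed limit or range.

## Robot

A 6-joint arm with a two-finger parallel gripper is mounted at the origin on the work surface. World frame = base frame: x ahead of the robot, y to its left, z up, the work surface at z = 0. Lengths are in mm, angles in rad, forces in N, time in s.
With the tool pointing down it reaches from about 400 to 925 mm from the base axis. Payload 12.5 kg.
Tool frame: the origin (TCP) lies midway between the tips of the shut fingers; the grasp point (between the pads) lies 19 mm behind it (env.tcp_to_grasp is the distance from the TCP to the grasp point, in mm); z points along the fingers, y is the line along which they close (so a half turn about z gives the same grasp; the last joint's range is limited). The gripper opens to 95 mm and grips with 3 to 60 N. Pads are 20 mm wide; open, the fingers measure 119 mm over their backs; the gripper's body (75 mm by 180 mm) begins 59 mm behind the grasp point.
Start: joints at [1.001, 0.491, 1.559, -0, 1.092, -0.106], TCP at [279.582, 559.002, 189.161] pointing down, gripper open.
Joint ranges: [-3.1, 3.1], [-0.84, 2.19], [0.05, 2.79], [-1.13, 4.28], [0.06, 2.93], [-2.69, 2.69]. Speed limits (rad/s): [2.22, 2.22, 2.79, 3.14, 3.14, 3.14].

## Interface

Orientations are given as [roll, pitch, yaw] about the fixed x, y, z axes, in that order (R = Rz(yaw) Ry(pitch) Rx(roll)).
In Python, from cell import env gives the robot as it stands. The module is installed in compiled form; this text tells all that it offers.
- The arm moves only by the tool step_arm, never from a script. Its argument "plan" is a list that holds one entry, the list of rows, each a list of 5 numbers: the shift along the tool's x, y, z in mm, then the turn about the tool's z in degrees, then the opening, from -1 (shut) to 1 (fully open). A call has 1 to 8 rows; each row is the pose to reach, as a shift and turn from the pose commanded when the call began, along the tool's axes at that moment; what a row does not reach only later rows make up. A row lasts 1/12 s, in which the tool goes at most 41.7 mm and 7.16 degrees, less where a joint would pass 70% of its speed; a pose out of reach is approached as far as the arm can. A call with a gripper value outside its range is refused whole. The fingers move at their own pace and stop on an object; the grip force is fixed at half the most. Time passes only in rows, so rows that repeat a pose let the fingers close. It gives the time, the measured TCP pose, the force, the opening and the grip force at its end, in the units of the state.
- env.state(): the state, without advancing time (a new reading comes with each control period).
- env.read_camera(name): name is "scene" or "top" or "wrist"; returns the picture (480x640x3 uint8, blue, green, red); there is no depth.
- env.get_calibration(name): a dict with "K" (3x3 intrinsics, pixels), "extrinsics" (4x4, takes a point from world to camera coordinates). Camera axes: x right, y up, looking along -z (the intrinsics and any distortion apply to the point x, -y, -z); pixel columns grow to the right and rows downward; lengths in mm; the calibration is good to about 2 mm. A picture is of the moment at which its call begins: read the wrist's pose just before it. get_calibration takes no time and is no camera call; for the wrist camera it gives the pose at the moment of the call.
- env.job_done(): hands the job in; it is judged then, once.
The state is a dict: "t": time; "joints": joint angles; "qvel": joint speeds; "tau": joint torques, N m; "eef_pos": TCP position; "tcp_rot": TCP orientation; "ft_force": force on the tool from outside, world axes, zero at the start; "moment": the same for the moment, N m; "opening": opening from 0.0 (shut) to 1.0 (fully open); "grip_force": force on a finger pad.
Only numpy, scipy, OpenCV 4.12 (cv2) and the standard library are available. Lean on these libraries where they do the work, as an engineer would, in place of code of your own. Each camera call takes 0.05 s, during which the arm holds its last target. There are 200 camera calls.

## Working session

There is one attempt and no reset: what is moved stays moved. The work goes in short steps, Python scripts to look and compute and a tool call to move; the robot and the scene stay as the last step left them, time stands still between calls to the robot, and variables do not carry over. Pictures are saved under pics/ and viewed, at most 10 in all, crops included, and the job is handed in when it is done.

Besides the shell and the picture viewer there is one more tool, called after "Emit:" as a command line: name --argument value ..., lists and objects as JSON in quotes. step_arm: Moves the arm, as the interface text tells. Its arguments: {"type":"object","properties":{"plan":{"type":"array"}},"required":["plan"]}

```bash
mkdir -p pics; cat > h.py <<'E'
import numpy as np, cv2
from cell import env
from scipy.spatial.transform import Rotation as R
def ray(cal,u,v):
    K=np.array(cal["K"]);E=np.array(cal["extrinsics"])
    d=np.linalg.inv(K)@[u,v,1]; d=d*[1,-1,-1]
    Rm=E[:3,:3]; c=-Rm.T@E[:3,3]
    return c,Rm.T@d
def onplane(cal,u,v,z):
    c,d=ray(cal,u,v); return c+d*(z-c[2])/d[2]
def proj(cal,p):
    K=np.array(cal["K"]);E=np.array(cal["extrinsics"])
    q=E[:3,:3]@np.asarray(p,float)+E[:3,3]; q=q*[1,-1,-1]; q=K@q; return q[:2]/q[2]
E
python3 - <<'E'
from h import *
for n in("scene","top"):
    im=env.read_camera(n); cv2.imwrite(f"pics/{n}0.png",im)
    c=env.get_calibration(n); print(n,c.keys(),ray(c,320,240))
s=env.state(); print(s)
E
```

```text
scene dict_keys(['K', 'extrinsics']) (array([1241.82626905, -356.9904621 , 1028.4994869 ]), array([-0.61011126,  0.22453232, -0.76002972]))
top dict_keys(['K', 'extrinsics']) (array([ 446.17088667,  -67.84421728, 1301.87365761]), array([ 0.04134009,  0.01714554, -0.99908389]))
{'t': 0.1, 'joints': array([ 1.00139057e+00,  4.91489033e-01,  1.55936056e+00, -8.31590930e-07,
        1.09166884e+00, -1.05623238e-01]), 'qvel': array([-7.78692127e-04, -1.76201304e-03, -6.56931688e-04, -6.28699277e-05,
        5.90418175e-04,  1.15257496e-03]), 'tau': array([ 1.96775130e-03, -6.13632131e+01, -2.58602500e+01,  6.93828450e-02,
        4.71346546e-02, -6.53179723e-05]), 'eef_pos': array([279.45958935, 558.79978243, 188.63617694]), 'tcp_rot': array([-3.14067195e+00, -9.68691250e-05,  2.67781047e+00]), 'ft_force': array([-0.99724698, -0.71163504, -0.6842756 ]), 'moment': array([ 0.02980785, -0.00649832, -0.0212702 ]), 'grip_force': 0.0, 'opening': 1.0010392322970105}
```

View pics/top0.png

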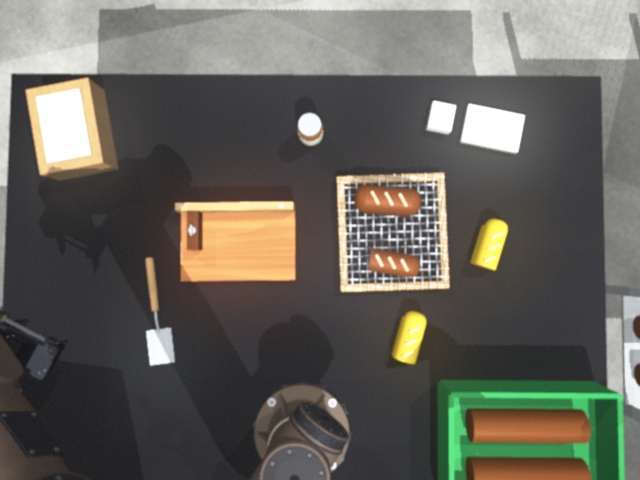

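View pics/scene0.png

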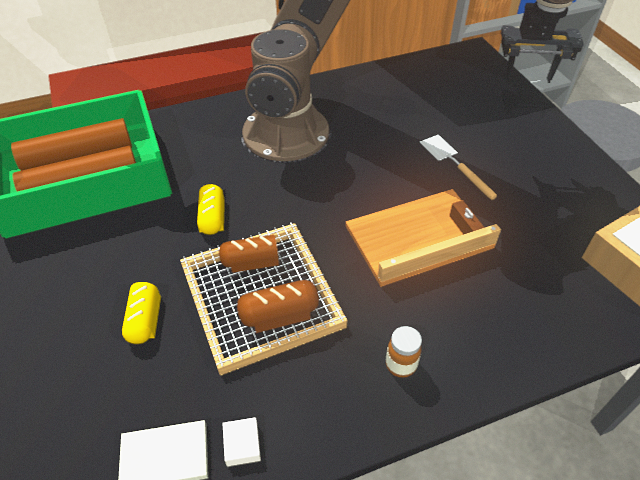

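The top picture shows the half loaf at about (394,263) and the whole loaf at (388,200), both on the rack. The board is at (240,242), the fence along row 207 and the stop at (194,230). The jar is at (310,128) and the scraper at (155,310).

Candidates for the half loaf:
- **Short brown loaf, top (394,263), scene (250,252):** shorter of the two on the rack and brown, so this one fits.
- **Whole loaf, top (388,200):** longer.
- **Yellow loaves, top (490,245) and (409,337):** ruled out by colour.
- **Brown loaves in the green bin, top (528,427) and (528,470):** not on the rack.

I'll confirm with one enlarged crop.

```bash
python3 - <<'E'
from h import *
t=cv2.imread("pics/top0.png"); s=cv2.imread("pics/scene0.png")
a=cv2.resize(t[160:300,330:460],None,fx=4,fy=4,interpolation=cv2.INTER_CUBIC)[:560,:400]
b=cv2.resize(s[220:345,200:330],(400,385),interpolation=cv2.INTER_CUBIC)
o=np.zeros((560,800,3),np.uint8); o[:a.shape[0],:a.shape[1]]=a; o[:385,400:]=b; cv2.imwrite("pics/crop1.png",o)
c=env.get_calibration("top")
hsv=cv2.cvtColor(t,cv2.COLOR_BGR2HSV)
m=cv2.inRange(hsv,(0,120,50),(14,255,200)); m[:160]=0;m[300:]=0;m[:,:345]=0;m[:,438:]=0
m=cv2.morphologyEx(m,cv2.MORPH_CLOSE,np.ones((7,7)));m=cv2.morphologyEx(m,cv2.MORPH_OPEN,np.ones((5,5)))
for k in cv2.findContours(m,0,2)[0]:
    if cv2.contourArea(k)<200: continue
    r=cv2.minAreaRect(k); P=np.array([onplane(c,*q,60)[:2] for q in cv2.boxPoints(r)])
    print(r,P.round(),"ctr",P.mean(0).round())
print("board pts z18",[onplane(c,*q,18)[:2].round() for q in [(181,281),(296,281),(296,211),(187,250),(202,250)]])
print("fence top z68",[onplane(c,*q,68)[:2].round() for q in [(176,211),(293,209),(176,203),(293,202)]])
st=env.state(); w=env.get_calibration("wrist"); print(st["eef_pos"],ray(w,320,240),w["K"])
print(R.from_euler("xyz",st["tcp_rot"]).as_matrix().round(3))
E
```

```text
((394.39996337890625, 263.1999816894531), (49.49747848510742, 21.77889060974121), 8.13010311126709) [[ 421. -169.]
 [ 476. -177.]
 [ 459. -301.]
 [ 404. -293.]] ctr [ 440. -235.]
((387.5311279296875, 200.001953125), (65.43482208251953, 28.38212013244629), 3.5763344764709473) [[ 569. -133.]
 [ 642. -137.]
 [ 632. -303.]
 [ 560. -299.]] ctr [ 601. -218.]
board pts z18 [array([390., 317.]), array([392.,  16.]), array([575.,  18.]), array([471., 303.]), array([471., 264.])]
fence top z68 [array([569., 319.]), array([575.,  22.]), array([589., 319.]), array([593.,  22.])]
[279.45958935 558.79978243 188.63617694] (array([206.11906194, 594.69289262, 383.96210852]), array([ 0.24458144, -0.14599902, -0.95877541])) [[372.04288561   0.         327.25673751]
 [  0.         372.04288561 240.88316965]
 [  0.           0.           1.        ]]
[[-0.894  0.447 -0.   ]
 [ 0.447  0.894 -0.001]
 [ 0.    -0.001 -1.   ]]
```

View pics/crop1.png

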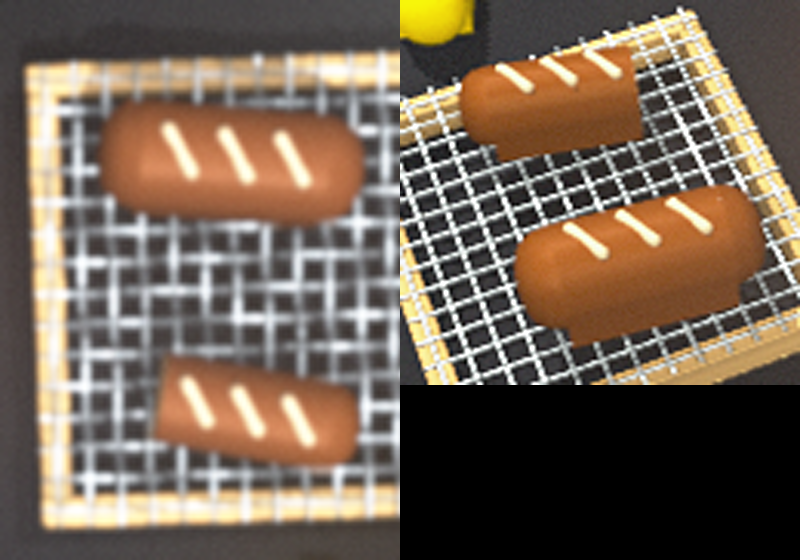

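The crop confirms it: the half loaf is the lower one, shorter, with a flat cut end on the left at top (371,257). I'll move over the board to look with the wrist camera.

Emit:
step_arm --plan '[[[-35,-28,0,6,1],[-70,-56,0,12,1],[-105,-84,0,18,1],[-140,-112,0,24,1],[-170,-135,0,30,1],[-200,-158,0,36,1],[-230,-182,0,42,1],[-260,-206,0,48,1]]]'

```text
t: 0.77
eef_pos: [420.3, 256.4, 189.1]
tcp_rot: [-3.141, 0.0, 1.835]
ft_force: [-0.2, 0.4, 0.2]
opening: 1.002
grip_force: 0.0
```

Emit:
step_arm --plan '[[[-35,6,0,5,1],[-70,12,0,10,1],[-105,18,0,15,1],[-137,25,0,15,1],[-137,25,0,15,1]]]'

```text
t: 1.18
eef_pos: [482.6, 129.1, 189.0]
tcp_rot: [3.141, 0.001, 1.574]
ft_force: [-0.3, 0.3, 0.5]
opening: 1.001
grip_force: 0.0
```

```bash
python3 - <<'E'
from h import *
w=env.get_calibration("wrist"); im=env.read_camera("wrist"); cv2.imwrite("pics/w1.png",im); np.save("w1.npy",w)
s=env.state(); print(s["t"],s["eef_pos"],s["tcp_rot"],s["joints"])
E
```

```text
1.2333 [481.42472314 130.8658058  188.84496614] [-3.14134168e+00  1.14020156e-04  1.57450491e+00] [ 1.32986218e-01  3.13021028e-01  1.86138550e+00 -9.80207438e-05
  9.67449697e-01  1.29333280e-01]
```

View pics/w1.png

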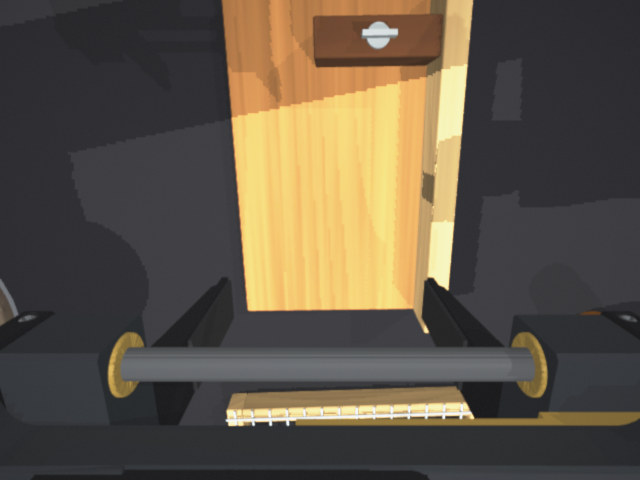

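The wrist picture shows the stop at (377,40) with its lower front edge at about row 66. The fence strip runs from about (455,0) to (440,290), the board's near edge from (222,0) to (247,310), and its right end is at row 310. Next I'll extract precise edges.

```bash
python3 - <<'E'
from h import *
im=cv2.imread("pics/w1.png"); w=np.load("w1.npy",allow_pickle=True).item()
g=cv2.cvtColor(im,cv2.COLOR_BGR2GRAY).astype(int); h=cv2.cvtColor(im,cv2.COLOR_BGR2HSV)
for v in (90,150,180,220,260): print(v,[(u,tuple(im[v,u])) if 0 else (u,int(g[v,u])) for u in range(408,472,2)])
for u in (330,350,400,420): print(u,[(v,int(g[v,u])) for v in range(44,76,2)])
for v in (20,100,200,300): 
    r=np.where((g[v,150:300]>60))[0]+150; print("near edge",v,onplane(w,r[0],v,18)[:2].round(1))
print("stop bottom edge",[onplane(w,u,66,18)[:2].round(1) for u in(320,430)],"top edge",[onplane(w,u,57,63)[:2].round(1) for u in(320,430)])
E
```

```text
90 [(408, 191), (410, 192), (412, 191), (414, 191), (416, 193), (418, 190), (420, 189), (422, 190), (424, 183), (426, 169), (428, 169), (430, 166), (432, 167), (434, 165), (436, 161), (438, 160), (440, 207), (442, 236), (444, 236), (446, 236), (448, 237), (450, 237), (452, 236), (454, 236), (456, 237), (458, 238), (460, 238), (462, 238), (464, 225), (466, 60), (468, 48), (470, 48)]
150 [(408, 189), (410, 190), (412, 195), (414, 196), (416, 192), (418, 193), (420, 191), (422, 172), (424, 170), (426, 170), (428, 164), (430, 154), (432, 159), (434, 166), (436, 186), (438, 202), (440, 202), (442, 200), (444, 203), (446, 202), (448, 200), (450, 200), (452, 203), (454, 206), (456, 207), (458, 204), (460, 107), (462, 49), (464, 49), (466, 50), (468, 49), (470, 49)]
180 [(408, 188), (410, 195), (412, 196), (414, 194), (416, 192), (418, 194), (420, 181), (422, 149), (424, 102), (426, 99), (428, 95), (430, 97), (432, 94), (434, 139), (436, 205), (438, 204), (440, 201), (442, 204), (444, 203), (446, 201), (448, 203), (450, 204), (452, 207), (454, 208), (456, 204), (458, 83), (460, 49), (462, 50
[... 1015 characters left out ...]
 86), (52, 87), (54, 92), (56, 86), (58, 64), (60, 57), (62, 57), (64, 58), (66, 82), (68, 155), (70, 158), (72, 157), (74, 156)]
400 [(44, 92), (46, 94), (48, 93), (50, 93), (52, 94), (54, 95), (56, 81), (58, 56), (60, 55), (62, 57), (64, 59), (66, 131), (68, 136), (70, 136), (72, 136), (74, 151)]
420 [(44, 86), (46, 87), (48, 88), (50, 88), (52, 89), (54, 89), (56, 73), (58, 57), (60, 56), (62, 50), (64, 54), (66, 114), (68, 129), (70, 128), (72, 128), (74, 128)]
near edge 20 [390.1 300.5]
near edge 100 [391.5 235.1]
near edge 200 [305.4 141.5]
near edge 300 [290.8  32.5]
stop bottom edge [array([474.6, 264.2]), array([573.7, 264.6])] top edge [array([475.4, 263.9]), array([561.8, 264.3])]
```

```bash
python3 - <<'E'
import cv2
im=cv2.imread("pics/w1.png")[0:200,300:480]
cv2.imwrite("pics/w1c.png",cv2.resize(im,None,fx=3,fy=3,interpolation=cv2.INTER_NEAREST))
E
```

```text
(no output)
```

View pics/w1c.png

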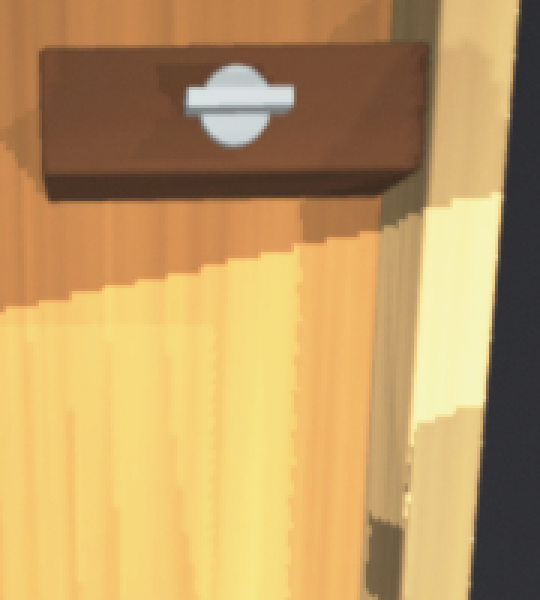

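```bash
python3 - <<'E'
from h import *
w=np.load("w1.npy",allow_pickle=True).item()
f=lambda P,z:np.array([onplane(w,*q,z)[:2] for q in P])
fb=f([(425,90),(421.5,150),(420.5,180),(418.2,220),(415.5,260)],18); ft=f([(440,90),(435.7,150),(434,180),(432,220),(428.5,260)],68)
sb=f([(330,66.5),(350,66.2),(400,65.5),(420,65.2)],18); st=f([(330,57.5),(350,57.3),(400,56.5),(420,56.2)],63)
for n,a in(("fb",fb),("ft",ft)):
    p=np.polyfit(a[:,1],a[:,0],1); print(n,a.round(1).tolist(),"x at y=212",np.polyval(p,212),"yaw deg",-np.degrees(np.arctan(p[0])))
for n,a in(("sb",sb),("st",st)):
    p=np.polyfit(a[:,0],a[:,1],1); print(n,a.round(1).tolist(),"y at x=540",np.polyval(p,540),"yaw",np.degrees(np.arctan(p[0])))
E
```

```text
fb [[570.8, 244.4], [571.7, 190.9], [572.9, 162.4], [573.7, 122.1], [574.0, 79.2]] x at y=212 571.5485395505439 yaw deg 1.1828456321525944
ft [[570.4, 239.7], [571.1, 193.5], [571.8, 168.9], [573.1, 134.1], [573.1, 97.1]] x at y=212 570.9596686843372 yaw deg 1.181455695617871
sb [[483.6, 263.8], [501.7, 264.1], [546.7, 264.9], [564.7, 265.2]] y at x=540 264.7553684866177 yaw 0.9796163201393859
st [[483.3, 263.6], [499.0, 263.8], [538.2, 264.5], [553.9, 264.8]] y at x=540 264.5646205046328 yaw 1.0002760509219726
```

Fence: face at x = 571.2 for y = 212, yaw 1.1°. Stop: face at y = 264.7. Half loaf: middle at about (440,-235), yaw -7.8°. I'll go to it now.

Emit:
step_arm --plan '[[[-40,-5,0,2,1],[-80,-10,0,4,1],[-120,-15,0,6,1],[-160,-20,0,8,1],[-200,-25,0,8,1],[-240,-30,0,8,1],[-280,-35,0,8,1],[-320,-40,0,8,1]]]'

```text
t: 1.9
eef_pos: [442.3, -188.1, 189.1]
tcp_rot: [-3.142, -0.0, 1.44]
ft_force: [1.1, -0.2, -0.2]
opening: 0.999
grip_force: 0.0
```

Emit:
step_arm --plan '[[[-20,2,0,0,1],[-41,5,20,0,1],[-41,5,50,0,1],[-41,5,70,0,1],[-41,5,70,0,1]]]'

```text
t: 2.32
eef_pos: [441.0, -226.9, 115.9]
tcp_rot: [-3.136, -0.003, 1.439]
ft_force: [0.4, 0.6, -0.6]
opening: 1.0
grip_force: 0.0
```

```bash
python3 - <<'E'
from h import *
w=env.get_calibration("wrist"); im=env.read_camera("wrist"); cv2.imwrite("pics/w2.png",im); np.save("w2.npy",w)
s=env.state(); print(s["eef_pos"],s["tcp_rot"])
E
```

```text
[ 441.84164447 -227.2937974   117.84877278] [-3.13813537e+00 -2.01843819e-03  1.43934878e+00]
```

View pics/w2.png

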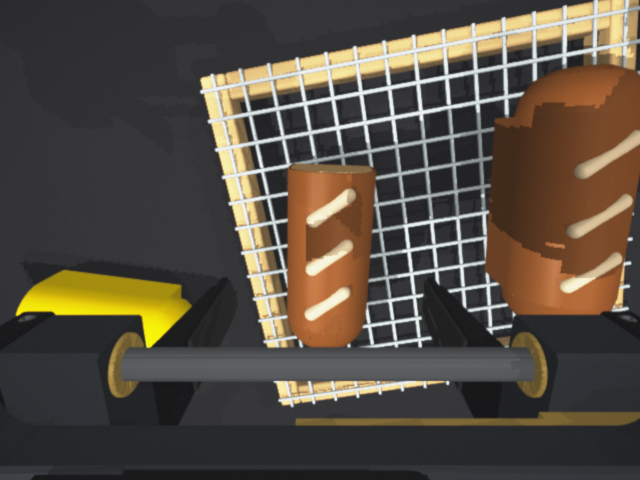

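The wrist picture shows the loaf centred between the fingers (column 331, fingers at 225 and 430). Its cut end is at row 168, and the whole loaf is well clear on the right. Descend and grip.

Emit:
step_arm --plan '[[[0,0,30,0,1],[0,0,60,0,1],[0,0,76,0,1],[0,0,76,0,1],[0,0,76,0,-1],[0,0,76,0,-1],[0,0,76,0,-1],[0,0,76,0,-1]]]'

```text
t: 3.03
eef_pos: [443.1, -228.8, 44.5]
tcp_rot: [3.14, 0.001, 1.439]
ft_force: [0.2, -0.0, 0.3]
opening: 0.775
grip_force: 0.0
```

Emit:
step_arm --plan '[[[0,0,0,0,-1],[0,0,0,0,-1],[0,0,0,0,-1],[0,0,0,0,-1]]]'

```text
t: 3.37
eef_pos: [442.3, -228.5, 43.5]
tcp_rot: [-3.142, -0.0, 1.439]
ft_force: [-2.8, 0.5, 6.4]
opening: 0.586
grip_force: 30.0
```

Emit:
step_arm --plan '[[[0,0,-25,0,-1],[0,0,-60,0,-1],[0,0,-95,0,-1],[0,0,-120,0,-1],[0,0,-120,0,-1]]]'

```text
t: 3.78
eef_pos: [443.9, -229.5, 167.3]
tcp_rot: [3.135, 0.003, 1.439]
ft_force: [0.9, -0.6, -3.9]
opening: 0.587
grip_force: 29.1
```

```bash
python3 - <<'E'
from h import *
w=env.get_calibration("wrist"); im=env.read_camera("wrist"); cv2.imwrite("pics/w3.png",im); np.save("w3.npy",w)
s=env.state(); print(s["eef_pos"],s["tcp_rot"],s["ft_force"],s["opening"])
np.save("s3.npy",s)
E
```

```text
[ 443.06153949 -228.97245239  164.74107434] [3.13800868e+00 1.71849229e-03 1.43860791e+00] [-0.27487784 -0.25606335 -4.83374672] 0.5883794226179231
```

View pics/w3.png

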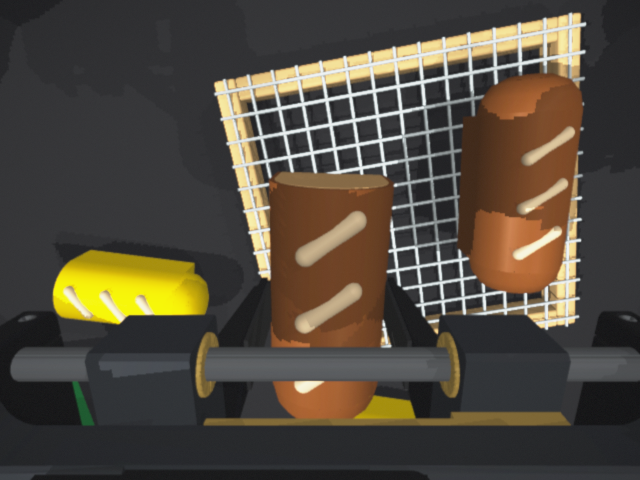

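```bash
python3 - <<'E'
from h import *
w=np.load("w3.npy",allow_pickle=True).item(); s=np.load("s3.npy",allow_pickle=True).item()
p=s["eef_pos"]; y=s["tcp_rot"][2]; tx=np.array([np.cos(y),np.sin(y)]); ty=np.array([np.sin(y),-np.cos(y)]); zb=p[2]-8.5
im=cv2.imread("pics/w3.png"); g=cv2.cvtColor(im,cv2.COLOR_BGR2GRAY).astype(int)
for u in (300,331,360): print(u,[(v,int(g[v,u])) for v in range(164,200,2)])
for n,(u,v),z in (("bot",(285,172),zb),("bot",(331,173),zb),("bot",(385,178),zb),("apex",(331,188),zb+58),("L",(271,187),zb+29),("R",(392,187),zb+29),("L2",(272,320),zb+29),("R2",(383,320),zb+29)):
    q=onplane(w,u,v,z)[:2]-p[:2]; print(n,"tool x,y",(q@tx).round(1),(q@ty).round(1))
E
```

```text
300 [(164, 40), (166, 42), (168, 37), (170, 39), (172, 91), (174, 110), (176, 112), (178, 112), (180, 109), (182, 109), (184, 111), (186, 100), (188, 71), (190, 72), (192, 71), (194, 72), (196, 71), (198, 70)]
331 [(164, 46), (166, 55), (168, 53), (170, 65), (172, 218), (174, 125), (176, 111), (178, 110), (180, 109), (182, 110), (184, 109), (186, 111), (188, 112), (190, 77), (192, 78), (194, 78), (196, 79), (198, 78)]
360 [(164, 244), (166, 231), (168, 241), (170, 212), (172, 201), (174, 146), (176, 112), (178, 113), (180, 110), (182, 110), (184, 110), (186, 110), (188, 108), (190, 91), (192, 97), (194, 97), (196, 77), (198, 75)]
bot tool x,y 57.6 -23.1
bot tool x,y 57.0 2.1
bot tool x,y 54.3 31.9
apex tool x,y 57.7 1.2
L tool x,y 53.7 -26.9
R tool x,y 53.7 30.8
L2 tool x,y -17.0 -29.4
R2 tool x,y -17.2 29.6
```

The loaf is held straight. Its cut end is about 57 mm along tool x from the TCP, with roughly 2° tilt. I'll carry it to the board.

Emit:
step_arm --plan '[[[30,1,0,0,-1],[70,3,0,-2,-1],[110,4,0,-4,-1],[150,6,0,-6,-1],[190,7,0,-8,-1],[230,9,0,-10,-1],[270,10,0,-10,-1],[310,12,0,-10,-1]]]'

```text
t: 4.5
eef_pos: [494.0, 79.1, 161.1]
tcp_rot: [-3.138, -0.0, 1.613]
ft_force: [1.3, -0.7, -3.9]
opening: 0.589
grip_force: 29.1
```

Emit:
step_arm --plan '[[[30,0,0,0,-1],[60,0,0,0,-1],[90,0,0,0,-1],[105,0,0,0,-1],[105,0,0,0,-1],[105,0,0,0,-1]]]'

```text
t: 5.0
eef_pos: [489.7, 182.4, 161.2]
tcp_rot: [-3.138, 0.001, 1.615]
ft_force: [0.1, 0.3, -4.0]
opening: 0.587
grip_force: 29.1
```

Emit:
step_arm --plan '[[[8,14,0,0,-1],[16,27,20,0,-1],[16,27,50,0,-1],[16,27,80,0,-1],[16,27,110,0,-1],[16,27,125,0,-1],[16,27,125,0,-1],[16,27,125,0,-1]]]'

```text
t: 5.67
eef_pos: [516.6, 198.1, 37.2]
tcp_rot: [-3.139, 0.001, 1.612]
ft_force: [-0.0, 0.3, -3.3]
opening: 0.589
grip_force: 29.1
```

Emit:
step_arm --plan '[[[0,0,4,0,-1],[0,0,8,0,-1],[0,0,9,0,-1],[0,0,9,0,-1]]]'

```text
t: 6.0
eef_pos: [517.2, 199.2, 29.5]
tcp_rot: [3.141, -0.0, 1.613]
ft_force: [0.1, -0.2, -4.8]
opening: 0.589
grip_force: 29.1
```

Emit:
step_arm --plan '[[[0,0,2,0,-1],[0,0,3,0,-1],[0,0,3,0,-1],[0,0,3,0,-1]]]'

```text
t: 6.33
eef_pos: [517.3, 199.3, 26.6]
tcp_rot: [3.141, -0.0, 1.613]
ft_force: [-0.2, -0.9, 1.4]
opening: 0.583
grip_force: 29.7
```

On the board. Slide it toward the stop.

Emit:
step_arm --plan '[[[2,0,0,0,-1],[4,0,0,0,-1],[6,0,0,0,-1],[7,0,0,0,-1],[7,0,0,0,-1]]]'

```text
t: 6.75
eef_pos: [517.1, 206.2, 26.5]
tcp_rot: [3.141, 0.0, 1.614]
ft_force: [-0.1, -4.2, 5.1]
opening: 0.588
grip_force: 29.9
```

Emit:
step_arm --plan '[[[1,0,0,0,-1],[2,0,0,0,-1],[2,0,0,0,-1]]]'

```text
t: 7.0
eef_pos: [517.2, 206.5, 26.5]
tcp_rot: [3.141, 0.003, 1.615]
ft_force: [1.7, -18.6, 7.4]
opening: 0.587
grip_force: 30.0
```

Emit:
step_arm --plan '[[[-1,0,0,0,0.4],[-1,0,0,0,0.4],[-1,0,0,0,0.4],[-1,0,0,0,0.4],[-1,0,0,0,0.4],[-1,0,-20,0,0.4],[-1,0,-50,0,0.4],[-1,0,-90,0,0.4]]]'

```text
t: 7.67
eef_pos: [515.4, 207.0, 115.2]
tcp_rot: [-3.137, 0.001, 1.613]
ft_force: [0.2, -0.0, 0.2]
opening: 0.699
grip_force: 0.0
```

```bash
python3 - <<'E'
from h import *
s=env.state(); w=env.get_calibration("wrist"); im=env.read_camera("wrist"); cv2.imwrite("pics/w4.png",im); np.save("w4.npy",w)
print(s["eef_pos"],s["tcp_rot"],s["ft_force"],s["opening"])
E
```

```text
[515.40599013 207.03841244 115.20510335] [-3.13707594e+00  8.50440634e-04  1.61328845e+00] [ 0.16680547 -0.04942367  0.16759491] 0.699316324246817
```

View pics/w4.png

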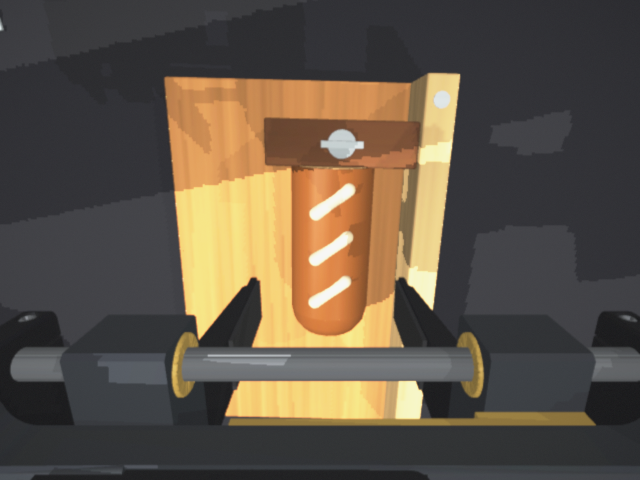

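The picture shows the loaf upright on the board with its cut end against the stop (row 167, columns 292–375) and parallel to the fence (inner edge about column 405). I'll turn the tool and come down on the near side to push it onto the fence.

Emit:
step_arm --plan '[[[0,-7,0,-7,0.05],[0,-14,0,-14,0.05],[0,-21,0,-21,0.05],[0,-28,0,-28,0.05],[0,-35,0,-35,0.05],[0,-42,0,-42,0.05],[0,-49,0,-49,0.05],[0,-55,0,-56,0.05]]]'

```text
t: 8.38
eef_pos: [461.3, 205.1, 116.0]
tcp_rot: [3.141, 0.0, 2.597]
ft_force: [0.5, 0.1, -1.0]
opening: 0.524
grip_force: 0.0
```

Emit:
step_arm --plan '[[[0,0,0,-7,0.05],[0,0,0,-14,0.05],[0,0,0,-21,0.05],[0,0,0,-28,0.05],[0,0,0,-32.5,0.05],[0,0,0,-32.5,0.05],[0,0,0,-32.5,0.05]]]'

```text
t: 8.97
eef_pos: [461.7, 205.0, 116.1]
tcp_rot: [3.141, 0.0, -3.128]
ft_force: [-0.1, -0.6, -0.2]
opening: 0.524
grip_force: 0.0
```

Emit:
step_arm --plan '[[[0,0,30,0,0.05],[0,0,60,0,0.05],[0,0,84,0,0.05],[0,0,84,0,0.05],[-6,0,84,0,0.05],[-12,0,84,0,0.05],[-18,0,84,0,0.05],[-18,0,84,0,0.05]]]'

```text
t: 9.63
eef_pos: [481.8, 205.4, 33.5]
tcp_rot: [3.141, 0.003, -3.126]
ft_force: [-0.4, 0.4, -0.2]
opening: 0.524
grip_force: 0.0
```

Emit:
step_arm --plan '[[[-3,0,0,0,0.05],[-6,0,0,0,0.05],[-9,0,0,0,0.05],[-12,0,0,0,0.05],[-14,0,0,0,0.05],[-14,0,0,0,0.05]]]'

```text
t: 10.13
eef_pos: [494.2, 205.4, 32.7]
tcp_rot: [3.141, 0.001, -3.126]
ft_force: [-1.8, -0.6, 3.2]
opening: 0.526
grip_force: 1.7
```

Emit:
step_arm --plan '[[[-2,0,0,0,0.05],[-4,0,0,0,0.05],[-6,0,0,0,0.05],[-7,0,0,0,0.05],[-7,0,0,0,0.05]]]'

```text
t: 10.55
eef_pos: [501.0, 205.5, 32.5]
tcp_rot: [3.141, 0.0, -3.125]
ft_force: [-3.3, -0.9, 4.0]
opening: 0.524
grip_force: 2.2
```

Emit:
step_arm --plan '[[[-1,0,0,0,0.05],[-2,0,0,0,0.05],[-2,0,0,0,0.05],[-2,0,0,0,0.05]]]'

```text
t: 10.88
eef_pos: [502.9, 205.6, 32.4]
tcp_rot: [3.141, 0.0, -3.125]
ft_force: [-2.9, 0.1, 5.1]
opening: 0.527
grip_force: 2.1
```

Emit:
step_arm --plan '[[[-1,0,0,0,0.05],[-2,0,0,0,0.05],[-2,0,0,0,0.05],[-2,0,0,0,0.05]]]'

```text
t: 11.22
eef_pos: [504.8, 205.6, 32.3]
tcp_rot: [3.142, 0.0, -3.125]
ft_force: [-2.2, -0.4, 4.6]
opening: 0.524
grip_force: 2.2
```

Emit:
step_arm --plan '[[[-1,0,0,0,0.05],[-1,0,0,0,0.05],[-1,0,0,0,0.05]]]'

```text
t: 11.47
eef_pos: [505.4, 205.6, 32.2]
tcp_rot: [-3.142, -0.001, -3.125]
ft_force: [-5.1, 1.2, 5.5]
opening: 0.523
grip_force: 3.3
```

Emit:
step_arm --plan '[[[-1,0,0,0,0.05],[-2,0,0,0,0.05],[-2,0,0,0,0.05],[-2,0,0,0,0.05]]]'

```text
t: 11.8
eef_pos: [505.8, 205.5, 32.2]
tcp_rot: [-3.141, -0.004, -3.125]
ft_force: [-11.1, 1.8, 10.3]
opening: 0.526
grip_force: 7.4
```

The loaf is against the fence. Next I'll back off and seat the cut end with a push on the heel.

Emit:
step_arm --plan '[[[8,0,0,0,0.05],[20,0,0,0,0.05],[20,0,-30,0,-0.5],[20,0,-65,0,-1],[20,0,-80,0,-1],[0,-35,-80,0,-1],[-20,-70,-80,0,-1],[-40,-105,-80,0,-1]]]'

```text
t: 12.47
eef_pos: [550.4, 100.4, 112.7]
tcp_rot: [3.142, 0.002, -3.124]
ft_force: [0.6, -0.4, 0.1]
opening: 0.161
grip_force: 0.0
```

```bash
python3 - <<'E'
from h import *
s=env.state(); w=env.get_calibration("wrist"); im=env.read_camera("wrist"); cv2.imwrite("pics/w5.png",im); np.save("w5.npy",w)
print(s["eef_pos"],s["tcp_rot"],s["ft_force"],s["opening"])
E
```

```text
[550.35923085 100.36811345 112.69717509] [ 3.14154102e+00  2.09414447e-03 -3.12363416e+00] [ 0.62214848 -0.35317303  0.1409714 ] 0.16084772778395823
```

View pics/w5.png

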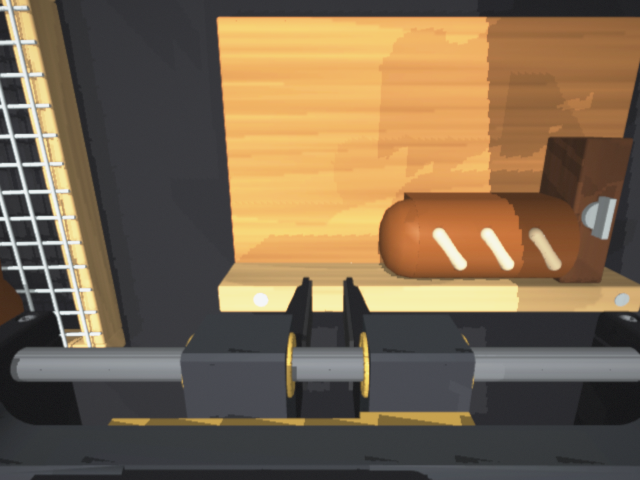

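The loaf lies along the fence (top face rows 193–278) with its cut end at the stop, near column 580. Its heel is at column 380, clear of the fingers. Now lower and push the heel.

Emit:
step_arm --plan '[[[4,0,20,0,-1],[5,0,50,0,-1],[5,0,74,0,-1],[5,0,74,0,-1],[5,6,74,0,-1],[5,12,74,0,-1],[5,18,74,0,-1],[5,18,74,0,-1]]]'

```text
t: 13.18
eef_pos: [544.8, 120.6, 39.5]
tcp_rot: [3.141, 0.002, -3.124]
ft_force: [0.8, 0.1, 0.1]
opening: 0.002
grip_force: 0.0
```

Emit:
step_arm --plan '[[[0,2,0,0,-1],[0,4,0,0,-1],[0,6,0,0,-1],[0,6,0,0,-1],[0,6,0,0,-1]]]'

```text
t: 13.6
eef_pos: [544.1, 125.2, 38.2]
tcp_rot: [3.142, 0.0, -3.125]
ft_force: [-0.0, 0.1, -0.5]
opening: 0.006
grip_force: 0.0
```

Emit:
step_arm --plan '[[[0,2,0,0,-1],[0,3,0,0,-1],[0,4,0,0,-1],[0,4,0,0,-1],[0,4,0,0,-1]]]'

```text
t: 14.02
eef_pos: [544.0, 129.2, 38.1]
tcp_rot: [3.142, 0.0, -3.125]
ft_force: [-0.2, 0.0, -0.4]
opening: 0.008
grip_force: 0.0
```

Emit:
step_arm --plan '[[[0,1,0,0,-1],[0,2,0,0,-1],[0,2,0,0,-1],[0,2,0,0,-1]]]'

```text
t: 14.35
eef_pos: [544.0, 131.2, 38.1]
tcp_rot: [3.142, 0.0, -3.125]
ft_force: [-0.1, 0.0, 0.7]
opening: 0.002
grip_force: 0.0
```

Emit:
step_arm --plan '[[[0,1,0,0,-1],[0,2,0,0,-1],[0,2,0,0,-1],[0,2,0,0,-1]]]'

```text
t: 14.68
eef_pos: [543.9, 133.3, 38.2]
tcp_rot: [3.142, 0.0, -3.125]
ft_force: [-0.2, -0.3, 0.3]
opening: 0.002
grip_force: 0.0
```

Emit:
step_arm --plan '[[[0,1,0,0,-1],[0,2,0,0,-1],[0,2,0,0,-1],[0,2,0,0,-1]]]'

```text
t: 15.02
eef_pos: [543.9, 135.2, 38.1]
tcp_rot: [3.142, 0.0, -3.125]
ft_force: [-0.5, -0.3, -0.4]
opening: 0.008
grip_force: 0.0
```

```bash
python3 - <<'E'
from h import *
w=np.load("w5.npy",allow_pickle=True).item()
print("heel",onplane(w,379.5,240,47),"side near top",onplane(w,480,193,40),"apex cut approx",onplane(w,578,235,76))
for v in (200,225,250): print(onplane(w,575,v,70))
E
```

```text
heel [545.01263789 137.81614688  47.        ] side near top [510.26656576 209.46695921  40.        ] apex cut approx [530.66326215 261.66355765  76.        ]
[508.9213304  258.96390096  70.        ]
[525.50330235 262.45979917  70.        ]
[542.75979361 266.09790306  70.        ]
```

Emit:
step_arm --plan '[[[0,1,0,0,-1],[0,2,0,0,-1],[0,3,0,0,-1],[0,3,0,0,-1],[0,3,0,0,-1]]]'

```text
t: 15.43
eef_pos: [543.8, 137.3, 38.1]
tcp_rot: [-3.14, -0.0, -3.125]
ft_force: [0.7, -8.3, -0.3]
opening: 0.006
grip_force: 3.8
```

Emit:
step_arm --plan '[[[0,1,0,0,-1],[0,2,0,0,-1],[0,2,0,0,-1],[0,2,0,0,-1]]]'

```text
t: 15.77
eef_pos: [543.8, 137.6, 38.1]
tcp_rot: [-3.138, -0.001, -3.125]
ft_force: [1.3, -21.9, 1.5]
opening: 0.003
grip_force: 10.2
```

The loaf is seated against the stop (22 N). I'll move to the diagonal push on the upper near quadrant.

Emit:
step_arm --plan '[[[0,-12,0,0,-1],[0,-20,0,0,-1],[0,-20,-38,0,-1],[0,-20,-77,0,-0.5],[20,0,-77,0,0.05],[40,30,-77,0,0.05],[55,62,-77,0,0.05],[55,62,-77,0,0.05]]]'

```text
t: 16.43
eef_pos: [485.2, 204.6, 115.6]
tcp_rot: [3.141, -0.0, -3.123]
ft_force: [-0.3, 0.1, 0.9]
opening: 0.302
grip_force: 0.0
```

Emit:
step_arm --plan '[[[0,0,0,0,0.05],[0,0,0,0,0.05],[0,0,0,0,0.05],[0,0,0,0,0.05],[0,0,0,0,0.05]]]'

```text
t: 16.85
eef_pos: [488.2, 200.5, 115.0]
tcp_rot: [3.142, -0.0, -3.127]
ft_force: [0.3, 0.4, -0.2]
opening: 0.522
grip_force: 0.0
```

Emit:
step_arm --plan '[[[0,4,20,0,0.05],[-5,4,37,0,0.05],[-12,4,41,0,0.05],[-18,4,41,0,0.05],[-18,4,41,0,0.05],[-18,4,41,0,0.05]]]'

```text
t: 17.35
eef_pos: [506.5, 205.4, 74.8]
tcp_rot: [3.141, 0.001, -3.126]
ft_force: [-0.6, -0.0, 0.2]
opening: 0.53
grip_force: 0.0
```

Emit:
step_arm --plan '[[[-1,0,1,0,0.05],[-2,0,2,0,0.05],[-3,0,3,0,0.05],[-4,0,4,0,0.05],[-4,0,4,0,0.05],[-4,0,4,0,0.05]]]'

```text
t: 17.85
eef_pos: [509.7, 205.7, 70.1]
tcp_rot: [3.142, -0.0, -3.125]
ft_force: [-0.1, -0.1, -1.0]
opening: 0.52
grip_force: 0.0
```

Emit:
step_arm --plan '[[[-1,0,1,0,0.05],[-2,0,2,0,0.05],[-3,0,3,0,0.05],[-3,0,3,0,0.05],[-3,0,3,0,0.05]]]'

```text
t: 18.27
eef_pos: [512.8, 205.7, 67.0]
tcp_rot: [3.142, -0.0, -3.125]
ft_force: [0.2, 0.3, -0.2]
opening: 0.521
grip_force: 0.0
```

Emit:
step_arm --plan '[[[-1,0,1,0,0.05],[-2,0,2,0,0.05],[-2,0,2,0,0.05],[-2,0,2,0,0.05]]]'

```text
t: 18.6
eef_pos: [514.8, 205.7, 65.1]
tcp_rot: [3.142, -0.0, -3.125]
ft_force: [0.5, -0.5, -0.8]
opening: 0.525
grip_force: 0.0
```

Emit:
step_arm --plan '[[[-1,0,1,0,0.05],[-2,0,2,0,0.05],[-2,0,2,0,0.05],[-2,0,2,0,0.05]]]'

```text
t: 18.93
eef_pos: [516.8, 205.7, 63.0]
tcp_rot: [3.142, -0.0, -3.125]
ft_force: [-0.7, -0.4, 0.4]
opening: 0.521
grip_force: 0.0
```

Emit:
step_arm --plan '[[[-1,0,1,0,0.05],[-2,0,2,0,0.05],[-2,0,2,0,0.05],[-2,0,2,0,0.05]]]'

```text
t: 19.27
eef_pos: [518.8, 205.8, 61.1]
tcp_rot: [3.142, -0.0, -3.125]
ft_force: [-0.8, 0.5, 0.7]
opening: 0.527
grip_force: 0.0
```

By geometry there should be contact by now, so I'll look.

```bash
python3 - <<'E'
from h import *
s=env.read_camera("scene"); w=env.read_camera("wrist"); t=env.read_camera("top")
a=cv2.resize(s[180:290,340:510],(400,259),interpolation=cv2.INTER_CUBIC)
c=cv2.resize(t[190:290,170:310],(400,286),interpolation=cv2.INTER_CUBIC)
b=cv2.resize(w[0:420,180:580],(400,420))
o=np.zeros((600,800,3),np.uint8); o[:259,:400]=a; o[270:556,:400]=c; o[:420,400:]=b; cv2.imwrite("pics/c6.png",o)
cv2.imwrite("pics/w6.png",w);cv2.imwrite("pics/s6.png",s); np.save("w6.npy",env.get_calibration("wrist")); print(env.state()["eef_pos"],env.state()["ft_force"])
E
```

```text
[518.72402996 205.79881751  61.15260257] [ 0.37207812  0.46567067 -0.12322277]
```

View pics/c6.png

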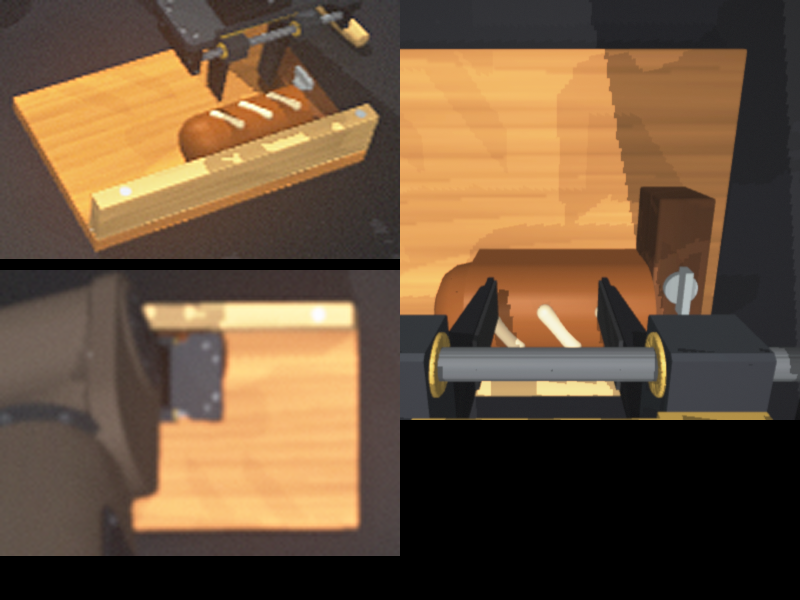

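The picture shows the loaf home in the corner, against the fence with its cut end at the stop. The pointed fingertips are just shy of its near shoulder, so I'll raise them to about 45° on the arch and push from there.

Emit:
step_arm --plan '[[[3,0,-3,0,0.05],[3,0,-8,0,0.05],[1,0,-8,0,0.05],[-2,0,-8,0,0.05],[-2,0,-8,0,0.05],[-2,0,-8,0,0.05]]]'

```text
t: 19.92
eef_pos: [520.9, 205.8, 69.1]
tcp_rot: [3.142, 0.0, -3.126]
ft_force: [-0.2, 0.2, 0.4]
opening: 0.522
grip_force: 0.0
```

Emit:
step_arm --plan '[[[-1,0,1,0,0.05],[-2,0,2,0,0.05],[-2,0,2,0,0.05],[-2,0,2,0,0.05]]]'

```text
t: 20.25
eef_pos: [522.7, 205.8, 67.0]
tcp_rot: [3.142, -0.0, -3.125]
ft_force: [-0.6, -0.6, -0.5]
opening: 0.524
grip_force: 0.0
```

Emit:
step_arm --plan '[[[-1,0,1,0,0.05],[-2,0,2,0,0.05],[-2,0,2,0,0.05],[-2,0,2,0,0.05]]]'

```text
t: 20.58
eef_pos: [524.8, 205.9, 65.1]
tcp_rot: [3.142, -0.0, -3.125]
ft_force: [-0.2, 0.1, -0.1]
opening: 0.524
grip_force: 0.0
```

Emit:
step_arm --plan '[[[-1,0,1,0,0.05],[-2,0,2,0,0.05],[-2,0,2,0,0.05],[-2,0,2,0,0.05]]]'

```text
t: 20.92
eef_pos: [526.8, 205.9, 63.1]
tcp_rot: [3.142, -0.0, -3.125]
ft_force: [0.6, 0.4, -0.4]
opening: 0.525
grip_force: 0.0
```

Emit:
step_arm --plan '[[[-1,0,1,0,0.05],[-2,0,2,0,0.05],[-2,0,2,0,0.05],[-2,0,2,0,0.05]]]'

```text
t: 21.25
eef_pos: [528.7, 205.9, 61.0]
tcp_rot: [3.142, -0.0, -3.125]
ft_force: [0.0, 0.2, 0.5]
opening: 0.526
grip_force: 0.0
```

Emit:
step_arm --plan '[[[-1,0,1,0,0.05],[-2,0,2,0,0.05],[-2,0,2,0,0.05],[-2,0,2,0,0.05]]]'

```text
t: 21.58
eef_pos: [530.7, 206.0, 59.1]
tcp_rot: [3.142, -0.0, -3.125]
ft_force: [0.4, 0.1, -0.6]
opening: 0.526
grip_force: 0.0
```

```bash
python3 - <<'E'
from h import *
w=np.load("w6.npy",allow_pickle=True).item()
for uv in ((270,280),(385,280)):
    for z in (55,61,67,73,79): print(uv,z,onplane(w,*uv,z).round(1))
im=cv2.imread("pics/w6.png")
# loaf outline on near side in w6
g=cv2.cvtColor(im,cv2.COLOR_BGR2HSV)
for u in (300,330,360): print(u,[(v,*map(int,g[v,u])) for v in range(236,272,4)])
w2=env.get_calibration("wrist"); b=env.read_camera("wrist"); d=cv2.absdiff(b,im); print(env.state()["eef_pos"],env.state()["ft_force"])
print([onplane(w,330,v,47).round(1)[0] for v in (246,248,250,252,256)])
E
```

```text
(270, 280) 55 [521.3 171.8  55. ]
(270, 280) 61 [518.8 172.8  61. ]
(270, 280) 67 [516.2 173.7  67. ]
(270, 280) 73 [513.7 174.7  73. ]
(270, 280) 79 [511.2 175.6  79. ]
(385, 280) 55 [520.1 238.9  55. ]
(385, 280) 61 [517.7 237.9  61. ]
(385, 280) 67 [515.2 236.8  67. ]
(385, 280) 73 [512.7 235.8  73. ]
(385, 280) 79 [510.2 234.7  79. ]
300 [(236, 14, 155, 219), (240, 14, 156, 216), (244, 14, 156, 213), (248, 14, 159, 194), (252, 12, 169, 115), (256, 12, 169, 115), (260, 12, 171, 115), (264, 12, 173, 118), (268, 12, 177, 134)]
330 [(236, 15, 154, 220), (240, 14, 156, 216), (244, 14, 154, 224), (248, 14, 159, 197), (252, 12, 172, 114), (256, 12, 169, 115), (260, 12, 171, 115), (264, 12, 173, 118), (268, 12, 175, 134)]
360 [(236, 15, 154, 222), (240, 15, 154, 225), (244, 15, 154, 227), (248, 14, 159, 199), (252, 12, 169, 115), (256, 12, 171, 115), (260, 12, 171, 115), (264, 11, 169, 119), (268, 12, 175, 134)]
[530.76259195 205.97464737  59.09689581] [ 0.24870672 -0.19562772 -0.29286269]
[np.float64(502.4), np.float64(503.6), np.float64(504.9), np.float64(506.1), np.float64(508.6)]
```

Emit:
step_arm --plan '[[[8,0,0,0,0.05],[16,0,0,0,0.05],[22,0,2,0,0.05],[22,0,4,0,0.05],[20,0,4,0,0.05],[18,0,4,0,0.05],[16,0,4,0,0.05],[16,0,4,0,0.05]]]'

```text
t: 22.3
eef_pos: [515.5, 205.7, 55.1]
tcp_rot: [3.141, 0.001, -3.126]
ft_force: [0.0, -0.7, -0.5]
opening: 0.52
grip_force: 0.0
```

Emit:
step_arm --plan '[[[-1,0,0,0,0.05],[-2,0,0,0,0.05],[-2,0,0,0,0.05],[-2,0,0,0,0.05]]]'

```text
t: 22.63
eef_pos: [516.8, 205.7, 55.1]
tcp_rot: [3.142, 0.0, -3.125]
ft_force: [-0.2, 0.0, -0.6]
opening: 0.527
grip_force: 0.0
```

Emit:
step_arm --plan '[[[-1,0,1,0,0.05],[-2,0,2,0,0.05],[-2,0,2,0,0.05],[-2,0,2,0,0.05]]]'

```text
t: 22.97
eef_pos: [518.8, 205.8, 53.0]
tcp_rot: [3.142, -0.0, -3.125]
ft_force: [-0.1, 0.5, -0.1]
opening: 0.522
grip_force: 0.0
```

Emit:
step_arm --plan '[[[-1,0,1,0,0.05],[-2,0,2,0,0.05],[-2,0,2,0,0.05],[-2,0,2,0,0.05]]]'

```text
t: 23.3
eef_pos: [520.8, 205.8, 51.0]
tcp_rot: [3.142, -0.0, -3.125]
ft_force: [0.2, 0.2, 0.3]
opening: 0.526
grip_force: 0.0
```

Emit:
step_arm --plan '[[[6,0,0,0,0.05],[12,0,0,0,0.05],[13,0,3,0,0.05],[13,0,5,0,0.05],[13,0,5,0,0.05],[13,0,5,0,0.05]]]'

```text
t: 23.8
eef_pos: [507.8, 205.6, 46.0]
tcp_rot: [3.142, -0.0, -3.125]
ft_force: [-0.7, -0.2, 0.6]
opening: 0.525
grip_force: 0.0
```

Emit:
step_arm --plan '[[[-1,0,1,0,0.05],[-2,0,2,0,0.05],[-2,0,2,0,0.05],[-2,0,2,0,0.05]]]'

```text
t: 24.13
eef_pos: [509.9, 205.6, 44.1]
tcp_rot: [3.142, 0.0, -3.126]
ft_force: [-1.0, -0.1, 0.8]
opening: 0.523
grip_force: 0.0
```

Emit:
step_arm --plan '[[[-1,0,1,0,0.05],[-2,0,2,0,0.05],[-2,0,2,0,0.05],[-2,0,2,0,0.05]]]'

```text
t: 24.47
eef_pos: [511.7, 205.7, 42.1]
tcp_rot: [3.142, -0.0, -3.125]
ft_force: [0.3, -0.3, 1.3]
opening: 0.523
grip_force: 0.7
```

Emit:
step_arm --plan '[[[-1,0,1,0,0.05],[-2,0,2,0,0.05],[-2,0,2,0,0.05],[-2,0,2,0,0.05]]]'

```text
t: 24.8
eef_pos: [512.4, 205.7, 40.9]
tcp_rot: [-3.141, -0.002, -3.125]
ft_force: [-10.3, -1.0, 15.6]
opening: 0.522
grip_force: 9.1
```

Diagonal contact made (10 N toward the fence, 16 N down). Firm it up.

Emit:
step_arm --plan '[[[-1,0,0.5,0,0.05],[-2,0,1,0,0.05],[-2,0,1,0,0.05],[-2,0,1,0,0.05],[-2,0,1,0,0.05]]]'

```text
t: 25.22
eef_pos: [512.7, 205.7, 40.4]
tcp_rot: [-3.141, -0.005, -3.125]
ft_force: [-19.2, -0.7, 28.6]
opening: 0.528
grip_force: 16.9
```

Emit:
step_arm --plan '[[[0,0,0,0,0.05],[0,0,0,0,0.05],[0,0,0,0,0.05],[0,0,0,0,0.05],[0,0,0,0,0.05],[0,0,0,0,0.05]]]'

```text
t: 25.72
eef_pos: [512.8, 205.7, 40.5]
tcp_rot: [-3.141, -0.005, -3.125]
ft_force: [-19.5, -0.1, 28.6]
opening: 0.523
grip_force: 16.8
```

```bash
python3 - <<'E'
from h import *
w=env.get_calibration("wrist"); im=env.read_camera("wrist"); sc=env.read_camera("scene"); s=env.state(); print(s["t"],s["eef_pos"],s["ft_force"])
def base(im,w):
    h=cv2.cvtColor(im,cv2.COLOR_BGR2HSV)[:,:,2].astype(int); out=[]
    for u in range(285,385,12):
        col=h[200:300,u]; d=col[4:]-col[:-4]; v=200+2+int(np.argmin(d)); out.append(onplane(w,u,v,18)[:2].round(1).tolist())
    return out
for n,(a,b) in {"w6":(cv2.imread("pics/w6.png"),np.load("w6.npy",allow_pickle=True).item()),"now":(im,w)}.items():
    print(n,base(a,b))
d=cv2.absdiff(sc,cv2.imread("pics/s6.png")).max(2); m=cv2.inRange(cv2.cvtColor(sc,cv2.COLOR_BGR2HSV),(0,120,40),(13,255,200)); m0=cv2.inRange(cv2.cvtColor(cv2.imread("pics/s6.png"),cv2.COLOR_BGR2HSV),(0,120,40),(13,255,200))
print([cv2.boundingRect(x[225:255,405:480]) for x in (m,m0)])
E
```

```text
25.8167 [512.75201286 205.66304784  40.44250079] [-19.9714328   -0.73211618  28.450619  ]
w6 [[513.4, 176.6], [514.0, 184.7], [513.8, 192.8], [513.0, 200.8], [513.6, 208.9], [513.4, 217.0], [513.3, 225.1], [513.2, 233.2], [512.3, 241.2]]
now [[513.8, 178.7], [513.6, 186.1], [513.5, 193.6], [513.4, 201.1], [513.2, 208.6], [513.1, 216.1], [513.0, 223.6], [512.9, 231.1], [512.7, 238.6]]
[(11, 0, 64, 29), (11, 0, 64, 30)]
```

The base line sits at x = 513.3 with 1° yaw, exactly one loaf width off the fence and parallel to it. The push is steady, so I'll hand in.

```bash
python3 -c "
from cell import env
print(env.job_done())"
```

```text
the job is handed in; nothing more can be done
None
```

The half loaf is home in the corner, cut end against the stop and long side along the fence, and the arm is still pushing it diagonally with about 20 N into the fence and 28 N down; the job was handed in at about 26 s.

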